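# Press a label home with the locking clamp

### The arm

A 6-joint arm with a two-finger parallel gripper is mounted at the origin on the work surface. World frame = base frame: x ahead of the robot, y to its left, z up, the work surface at z = 0. Lengths are in m, angles in rad, forces in N, time in s.
With the tool pointing down it reaches from about 0.375 to 0.9 m from the base axis. Payload 3.1 kg.
Tool frame: the origin (TCP) lies midway between the tips of the shut fingers; the grasp point (between the pads) lies 19 mm behind it; z points along the fingers, y is the line along which they close (so a half turn about z gives the same grasp; the last joint's range is limited). The gripper opens to 85 mm and grips with 20 to 120 N. Pads are 22 mm wide; open, the fingers measure 114 mm over their backs; the gripper's body (76 mm by 85 mm) begins 54 mm behind the grasp point. The pads swing forward as they close: fully open they stand 13 mm farther back than shut.
Start: joints at [1.125, 0.527, 1.433, -0, 1.181, -0.178], TCP at [0.165, 0.603, 0.231] pointing down, gripper open.
Joint ranges: [-3.08, 3.08], [-0.75, 2.2], [0.22, 2.44], [-1.43, 4.57], [0, 2.65], [-2.85, 2.85]. Speed limits (rad/s): [2.79, 2.79, 3.14, 3.14, 3.14, 3.14].

### API

Orientations are given as a unit quaternion [x, y, z, w].
In Python, from station import manip gives the robot as it stands. The module is installed in compiled form; this text tells all that it offers.
- The arm moves only by the tool apply_moves, never from a script. Its arguments are lists of equal length, an entry for each row: "claw": the gripper's target within -1 to 1 (fully open at 1, half-way at 0, shut at -1); "travel": the shift along the tool's x, y, z scaled (see below), a list of three; "turn": the turn, a rotation vector about the tool's x, y, z scaled (see below), a list of three. In form: {"claw": [claw, ...], "travel": [[dx, dy, dz], ...], "turn": [[rx, ry, rz], ...]}. A call has 1 to 5 rows; each row is the pose to reach, as a shift and turn from the pose commanded when the call began, along the tool's axes at that moment, turning the shorter way round; what a row does not reach only later rows make up. The controller multiplies each number of a shift by 800 mm and each number of a turn by 180 degrees. A row lasts 1/12 s, in which the tool goes at most 41.7 mm and 7.16 degrees, less where a joint would pass 70% of its speed; a pose out of reach is approached as far as the arm can. A call with a number of a shift or a turn outside -1 to 1 is refused whole. A call with a gripper value outside its range is refused whole. The fingers move at their own pace and stop on an object; "newtons" is the grip in N (left out, the last holds). Time passes only in rows, so rows that repeat a pose let the fingers close. It gives the time, the measured TCP pose, the force, the opening and the grip force at its end, in the units of the state.
- manip.sense(): the state, without advancing time (a new reading comes with each control period).
- manip.snapshot(name): name is "side" or "top" or "wrist"; returns a dict with "pixels" (400x640x3 uint8, red, green, blue), "depth" (400x640 float32, m along the optical axis (not along the pixel's ray), 0 where there is no reading), "intrinsics" (3x3 intrinsics, pixels), "k1" (the pictures are not rectified: a ray, as slopes to the right and down, at radius r is drawn at 1 + k1 r^2 times it, then the intrinsics apply), "R" (3x3) and "t" (3): a world point X has camera coordinates R X + t. Camera axes: x right, y down, z forward; pixel columns grow to the right and rows downward; lengths in m; the calibration is good to about 2 mm. A picture is of the moment at which its call begins.
- manip.sign_off(): hands the job in; it is judged then, once.
The state is a dict: "t": time; "q": joint angles; "qd": joint speeds; "tau": joint torques, N m; "tcp_pos": TCP position; "tool_rot": TCP orientation; "force": force on the tool from outside, world axes, zero at the start; "ft_torque": the same for the moment, N m; "finger_gap": opening from 0.0 (shut) to 1.0 (fully open); "gripper_force": force on a finger pad.
Only numpy, scipy, OpenCV 4.12 (cv2) and the standard library are available. Lean on these libraries where they do the work, as an engineer would, in place of code of your own. Each camera call takes 0.05 s, during which the arm holds its last target. There are 200 camera calls.

### The job

The bottle in the wooden cradle has just had its label laid on. Press the blue handle down until the clamp snaps over centre and stays locked on the bottle by itself, take your hand off for at least two seconds so that the label takes, then press the red release lever to spring the clamp open. Leave the bottle lying in its cradle and do not disturb the things around.

Things in the scene. Friction and masses are not known exactly. Their poses are not given: they have to be found in the camera images.
- fixture: Plywood board 310 x 340 x 18 mm carrying the clamp; fixed, but placed and turned anew each time. Origin: at table level below the jaw's pivot. x points from handle end to bottle (roughly away from the robot), y left, z up; board spans x -175 to 135, y -145 to 195 mm. The clamp's grey frame stands on it along y = 0, x -145 to 20 mm, 37 mm wide.
- shelf_edge (a point): Point straight above the red tab on the near (-x) edge of a steel wire shelf: x = -122, y = 130, z = 200 mm of the fixture (top of the 8 mm thick wires). The shelf runs 124 mm from there to +x, and from y = 83 to 232 mm; its grey post stands at x = -30, y = 165 mm. It carries a paper roll at x = -50, y = 190 mm.
- bottle: Clear glass half bottle, white label, black stopper, lying loose in the wooden V cradle at x = 80 mm of the fixture, axis along the fixture's y, neck towards -y. Body 62 mm across, 120 mm long, 198 mm in all. Origin: on the axis, half-way along the body; 60 mm above the table in the cradle. The axis is its own y.
- pad: Black rubber pad, 40 x 56 x 10 mm, on a stiff spring under the front end of the steel jaw, above the bottle. It presses the bottle with about 20 N when the clamp is locked. Its origin lies 27 mm above its pressing face.
- handle (a joint): Angle of the blue handle against the jaw, rad: 0 = open, handle standing up (sprung to stay there); grows as the handle is pressed down; 1.32 = locked, where a stop ends the travel. Dead centre is at about 1.23. Let go earlier and it springs back up.
- grip_top (a point): Middle of the upper face of the blue grip, 30 mm from its free end, which points to -x (grip 110 x 22 x 14 mm). In the fixture frame, at y = 0, it goes from x = -98, z = 241 mm (open) to x = -139, z = 154 mm (locked) on an arc bulging to -x. A push from above with closed fingertips, 2 to 10 N, closes it. Freed, it springs up by itself.
- release (a joint): Angle of the red release lever, rad: 0 = at rest (light return spring), grows as the red tab is pressed down; the locked clamp springs open at about 0.2; stop at 0.7. It returns by itself.
- red_tab (a point): Middle of the upper face of the red tab (30 mm in x, 40 mm in y) ending the release lever, at x = -120, y = 130, z = 99 mm of the fixture. Its shaft lies along y, 40 mm further in +x, 7 mm lower. Press it down 8 to 20 mm (3 to 10 N). The wire shelf is above it: lean the tool 30 to 45 degrees, hand on the -x side, fingers pointing down and to +x.
- spare_a: Upright filled bottle on the table to the left, 62 mm across, 198 mm high, loose bystander. Origin: centre of its underside.
- spare_b: The same, to the right.
- label_roll: White paper roll on the table to the left, 110 mm across, 70 mm high, loose bystander. Origin: centre of its underside.
- shelf_roll: White paper roll on the fixture's wire shelf, 72 mm across, 42 mm high, loose on a short pin. Origin: centre of its underside.
- stopper_cup: White plastic cup, 66 mm across, 75 mm high, loose on the board's far left corner. Origin: centre of its underside.
- scraper: Orange-handled scraper, 140 mm long, 16 mm high, lying loose on the board right of the clamp. Origin: underside, near its middle.
- brush: Brush lying loose on the table at the right. Origin: underside.
Things that resemble listed ones, but are neither listed nor needed, are in the scene too. Leave any green or yellow look-alike of the bottle alone.

How it is judged:
By the outcome, as a careful person would: the job done as asked, in the order asked, and still so for the second after the job is handed in, with the robot touching nothing.
It also fails if it takes over 51 s, if anything falls off the work surface, if the arm or the gripper's body presses on something with over 40 N, if the wrist force passes 120 N, or if a joint passes its speed limit or range.

## Working session

There is one attempt and no reset: what is moved stays moved. The work goes in short steps, Python scripts to look and compute and a tool call to move; the robot and the scene stay as the last step left them, time stands still between calls to the robot, and variables do not carry over. Pictures are saved under pics/ and viewed, at most 10 in all, crops included, and the job is handed in when it is done.

Besides the shell and the picture viewer there is one more tool, called after "Request:" as name(argument=value, ...) on one line, values as JSON. apply_moves: Moves the arm, as the interface text tells. Shifts and turns lie within -1 to 1; 1 stands for 800 mm of shift or 180 degrees of turn. Its arguments: {"type":"object","properties":{"claw":{"type":"array","items":{"type":"number"}},"travel":{"type":"array","items":{"type":"array","items":{"type":"number"}}},"turn":{"type":"array","items":{"type":"array","items":{"type":"number"}}},"newtons":{"type":"number"}},"required":["claw","travel","turn"]}

```bash
mkdir -p pics
cat > h.py <<'E'
import numpy as np, cv2, pickle
from station import manip
def snap(n,f):
    s=manip.snapshot(n); cv2.imwrite(f'pics/{f}.png',s['pixels'][:,:,::-1]); pickle.dump(s,open(f'pics/{f}.pkl','wb')); return s
def load(f): return pickle.load(open(f'pics/{f}.pkl','rb'))
def w(s,u,v,d=None):
    K=np.array(s['intrinsics']);x=(u-K[0,2])/K[0,0];y=(v-K[1,2])/K[1,1];a,b=x,y
    for _ in range(20):
        k=1+s['k1']*(a*a+b*b);a,b=x/k,y/k
    if d is None:
        p=s['depth'][int(v)-1:int(v)+2,int(u)-1:int(u)+2];d=np.median(p[p>0]) if (p>0).any() else np.nan
    return np.array(s['R']).T@(np.array([a*d,b*d,d])-np.array(s['t']))
def px(s,X):
    c=np.array(s['R'])@X+np.array(s['t']);a,b=c[:2]/c[2];k=1+s['k1']*(a*a+b*b)
    K=np.array(s['intrinsics']);return K[0,0]*a*k+K[0,2],K[1,1]*b*k+K[1,2]
E
python3 - <<'E'
from h import *
s=snap('side','s0');t=snap('top','t0')
print(manip.sense())
cv2.imwrite('pics/both.png',cv2.resize(np.vstack([s['pixels'],t['pixels']])[:,:,::-1],(480*1,600)))
E
```

```text
{'t': 0.1, 'q': array([ 1.12546902e+00,  5.28391830e-01,  1.43375829e+00,  1.68767242e-06,
        1.18139400e+00, -1.78505229e-01]), 'qd': array([ 0.00025551, -0.00091155, -0.00128147,  0.00070335, -0.00239482,
       -0.00023682]), 'tau': array([-3.40108654e-04, -4.43306172e+01, -1.78585249e+01, -2.75491711e-04,
        3.91554189e-03,  1.36237091e-06]), 'tcp_pos': array([0.16448929, 0.60231013, 0.23042507]), 'tool_rot': array([ 1.33015895e-01,  9.91113424e-01, -9.28411222e-04, -3.00178410e-04]), 'force': array([-0.13669295, -0.81460046, -0.09497112]), 'ft_torque': array([0.02080958, 0.04883119, 0.03361117]), 'gripper_force': 0.0, 'finger_gap': 0.9999738509152941}
```

View pics/s0.png

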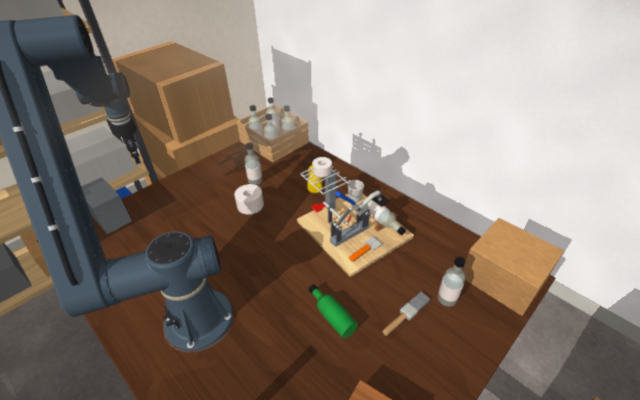

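View pics/t0.png

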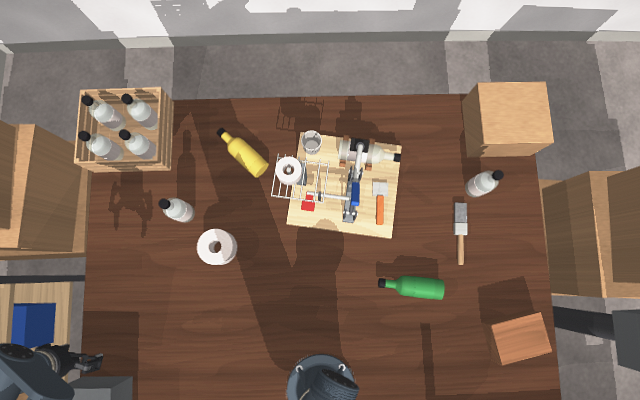

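The fixture shows in the top view at about (345,185), with the blue grip near (355,195), the red tab at (308,202) and the clear bottle at (365,150). Look-alikes are the yellow bottle (243,152), the green bottle (415,288), the spares (178,210) and (484,183), and the crate bottles (120,125). I choose the clear one under the jaw and check it in a close crop.

Run:
```python
from h import *
t=load('t0');c=t['pixels'][120:250,260:420,::-1]
cv2.imwrite('pics/c1.png',cv2.resize(c,(736,598),interpolation=cv2.INTER_CUBIC))
for n,(u,v) in dict(tab=(308,202),grip=(355,195),fl=(303,133),fr=(401,146),nr=(391,238),nl=(287,223)).items(): print(n,w(t,u,v).round(4), w(t,u,v,np.nan) if 0 else '')
```

```text
tab [0.5622 0.0233 0.0974] 
grip [ 0.5542 -0.1065  0.241 ] 
fl [0.8085 0.0371 0.0169] 
fr [ 0.7567 -0.2872  0.0161] 
nr [ 4.541e-01 -2.399e-01  2.000e-04] 
nl [0.5096 0.0937 0.0146]
```

View pics/c1.png

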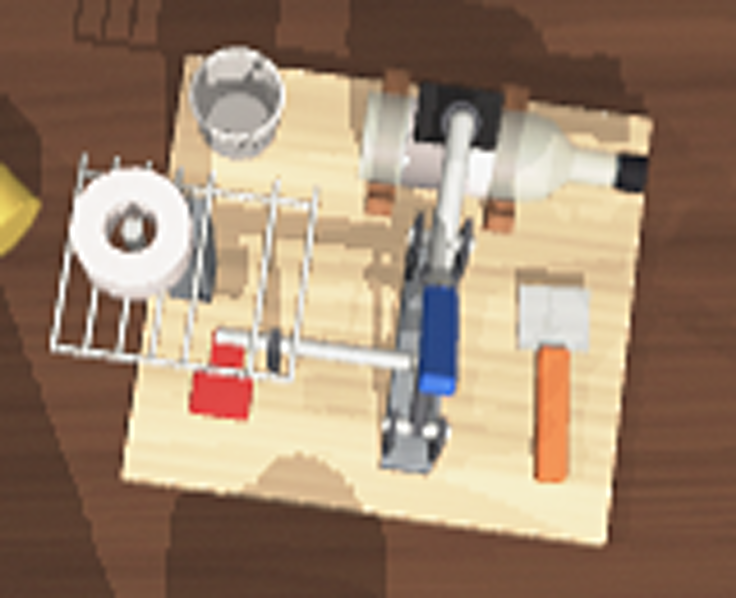

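```bash
cat >> h.py <<'E'
def onz(s,u,v,z):
    a=w(s,u,v,1.);b=w(s,u,v,2.);return a+(b-a)*(z-a[2])/(b[2]-a[2])
def fit(F,W):
    F=np.array(F)[:,:2];W=np.array(W)[:,:2];f=F-F.mean(0);g=W-W.mean(0)
    a=np.arctan2((f[:,0]*g[:,1]-f[:,1]*g[:,0]).sum(),(f*g).sum())
    R=np.array([[np.cos(a),-np.sin(a)],[np.sin(a),np.cos(a)]]);t=W.mean(0)-R@F.mean(0);return a,R,t,W-(F@R.T+t)
E
python3 - <<'E'
from h import *
t=load('t0');cor=[(185,55),(652,118),(607,545),(122,480)]
W=[onz(t,260+(u-2)/4.6,120+(v-2)/4.6,.018) for u,v in cor]
F=[(.135,.195),(.135,-.145),(-.175,-.145),(-.175,.195)]
a,R,T,e=fit(F,W);print('yaw',a,np.degrees(a),'T',T,'\n',e)
for n,p in dict(tab=(-.12,.13,.099),grip=(-.098,0,.241)).items():print(n,R@p[:2]+T, px(t,np.r_[R@p[:2]+T,p[2]]))
hsv=cv2.cvtColor(t['pixels'],cv2.COLOR_RGB2HSV).astype(int)
for n,m in dict(red=((hsv[...,0]<4)|(hsv[...,0]>176))&(hsv[...,1]>180)&(hsv[...,2]>90),blue=(abs(hsv[...,0]-112)<12)&(hsv[...,1]>150)&(hsv[...,2]>80)).items():
    m[:120]=0;m[250:]=0;m[:,:270]=0;m[:,420:]=0
    v,u=np.nonzero(m);P=np.array([w(t,x,y) for x,y in zip(u,v)]);f=np.c_[(P[:,:2]-T)@R,P[:,2]]
    print(n,len(u),u.min(),u.max(),v.min(),v.max(),np.percentile(f,[5,50,95],axis=0).round(4))
E
```

```text
yaw -0.15969189031901496 -9.149671337745607 T [ 0.64856385 -0.12346659] 
 [[ 6.75758496e-04  5.94772174e-05]
 [-2.61567628e-05  1.26267578e-04]
 [-1.63025252e-04  3.42919034e-04]
 [-4.86576481e-04 -5.28663829e-04]]
tab [0.55076252 0.02396102] (np.float64(307.8279518738179), np.float64(205.66729166187534))
grip [ 0.55181077 -0.10788321] (np.float64(355.5508563006751), np.float64(195.8777799225496))
red 45 301 314 195 210 [[-0.1316  0.1137  0.0919]
 [-0.1093  0.1295  0.0964]
 [-0.0884  0.149   0.0994]]
blue 164 351 358 183 205 [[-0.1222 -0.0067  0.193 ]
 [-0.0927  0.0019  0.2342]
 [-0.0547  0.0106  0.2595]]
```

```bash
cat >> h.py <<'E'
from scipy.spatial.transform import Rotation as Ro
YAW=-.15969;T0=np.array([.64856,-.12347,0]);RF=Ro.from_euler('z',YAW)
def plan(pf,lean=0,pose=None):
    """fixture target (m), lean deg: + = fingers point to +x. returns travel, turn scaled"""
    s=manip.sense();p,q=(s['tcp_pos'],Ro.from_quat(s['tool_rot'])) if pose is None else pose
    l=np.radians(lean);z=np.array([np.sin(l),0,-np.cos(l)]);y=np.array([0,1,0]);x=np.cross(y,z)
    G=RF*Ro.from_matrix(np.c_[x,y,z]);P=RF.apply(pf)+T0
    print('travel',(q.inv().apply(P-p)/.8).round(4),'turn',((q.inv()*G).as_rotvec()/np.pi).round(4),'mm',(1e3*np.linalg.norm(P-p)).round(1))
    return P,G
def fx():
    s=manip.sense();print('t %.2f'%s['t'],'fix',(1e3*RF.inv().apply(s['tcp_pos']-T0)).round(1),'F',RF.inv().apply(s['force']).round(1),'gap',round(s['finger_gap'],2),'q',s['q'].round(2))
E
python3 - <<'E'
from h import *
fx();t=load('t0')
for v in range(182,207,2):
    print(v,[ (1e3*RF.inv().apply(w(t,u,v)-T0)).round(0).tolist() for u in (353,355,357)])
q=plan((-.07,0,.40)); q2=plan((-.07,0,.29),pose=q)
plan((0,.3,.40))
E
```

```text
t 0.10 fix [-593.3  639.6  230.4] F [-0.  -0.8 -0.1] gap 1.0 q [ 1.13  0.53  1.43  0.    1.18 -0.18]
182 [[-49.0, 8.0, 187.0], [-47.0, 3.0, 184.0], [-47.0, -3.0, 184.0]]
184 [[-57.0, 8.0, 196.0], [-56.0, 3.0, 197.0], [-55.0, -3.0, 194.0]]
186 [[-64.0, 8.0, 203.0], [-63.0, 2.0, 202.0], [-62.0, -3.0, 202.0]]
188 [[-72.0, 8.0, 213.0], [-71.0, 2.0, 213.0], [-70.0, -3.0, 212.0]]
190 [[-79.0, 8.0, 220.0], [-77.0, 2.0, 217.0], [-76.0, -4.0, 215.0]]
192 [[-86.0, 7.0, 228.0], [-85.0, 2.0, 227.0], [-84.0, -4.0, 227.0]]
194 [[-93.0, 7.0, 236.0], [-92.0, 2.0, 236.0], [-91.0, -4.0, 232.0]]
196 [[-100.0, 7.0, 243.0], [-99.0, 2.0, 244.0], [-98.0, -4.0, 242.0]]
198 [[-107.0, 7.0, 252.0], [-106.0, 1.0, 250.0], [-105.0, -4.0, 250.0]]
200 [[-113.0, 6.0, 258.0], [-112.0, 1.0, 258.0], [-112.0, -4.0, 257.0]]
202 [[-119.0, 6.0, 261.0], [-118.0, 1.0, 260.0], [-117.0, -5.0, 260.0]]
204 [[-123.0, 5.0, 256.0], [-123.0, -0.0, 257.0], [-122.0, -5.0, 258.0]]
206 [[-106.0, -4.0, 121.0], [-93.0, -15.0, 43.0], [-88.0, -23.0, 19.0]]
travel [-0.7358 -0.7253 -0.2108] turn [-0.0006 -0.0001 -0.0341] mm 843.6
travel [0.     0.     0.1375] turn [0. 0. 0.] mm 110.0
travel [-0.7827 -0.3431 -0.2116] turn [-0.0006 -0.0001 -0.0341] mm 704.3
```

Request:
apply_moves(claw=[-1,-1,-1,-1,-1], travel=[[0,0,-0.2],[0,0,-0.2],[0,0,-0.2],[0,0,-0.2],[0,0,-0.2]], turn=[[0,0,-0.034],[0,0,-0.034],[0,0,-0.034],[0,0,-0.034],[0,0,-0.034]])

```text
t: 0.52
tcp_pos: [0.1661, 0.6061, 0.4004]
tool_rot: [0.08, 0.997, 0.008, 0.003]
force: [0.9, 0.6, 1.5]
finger_gap: 0.301
gripper_force: 0.0
```

Request:
apply_moves(claw=[-1,-1,-1,-1,-1], travel=[[-0.164,-0.2,0],[-0.164,-0.2,0],[-0.164,-0.2,0],[-0.164,-0.2,0],[-0.164,-0.2,0]], turn=[[0,0,0],[0,0,0],[0,0,0],[0,0,0],[0,0,0]])

```text
t: 0.93
tcp_pos: [0.2689, 0.422, 0.3906]
tool_rot: [0.08, 0.997, -0.001, -0.0]
force: [0.3, 0.8, -0.5]
finger_gap: 0.002
gripper_force: 0.0
```

Request:
apply_moves(claw=[-1,-1,-1,-1,-1], travel=[[-0.164,-0.2,0],[-0.164,-0.2,0],[-0.164,-0.2,0],[-0.164,-0.2,0],[-0.164,-0.2,0]], turn=[[0,0,0],[0,0,0],[0,0,0],[0,0,0],[0,0,0]])

```text
t: 1.35
tcp_pos: [0.373, 0.2431, 0.3909]
tool_rot: [0.08, 0.997, -0.0, -0.0]
force: [0.4, 1.2, -0.3]
finger_gap: -0.001
gripper_force: 0.0
```

Request:
apply_moves(claw=[-1,-1,-1,-1,-1], travel=[[-0.164,-0.2,0],[-0.164,-0.2,0],[-0.164,-0.2,0],[-0.164,-0.2,0],[-0.164,-0.2,0]], turn=[[0,0,0],[0,0,0],[0,0,0],[0,0,0],[0,0,0]])

```text
t: 1.77
tcp_pos: [0.4772, 0.0642, 0.3908]
tool_rot: [0.08, 0.997, 0.0, -0.0]
force: [1.0, 0.4, 1.0]
finger_gap: -0.003
gripper_force: 0.0
```

Run:
```python
from h import *
fx();q=plan((-.055,.001,.37),-22);q=plan((-.055,.001,.275),-22,q)
```

```text
t 1.77 fix [-199.   158.   390.8] F [0.9 0.6 1. ] gap -0.0 q [-0.1   0.16  1.54  0.    1.43 -1.51]
travel [-0.1802 -0.1961  0.0259] turn [ 1.00e-04  1.22e-01 -3.00e-04] mm 214.1
travel [-0.0445  0.      0.1101] turn [0. 0. 0.] mm 95.0
```

Request:
apply_moves(claw=[-1,-1,-1,-1,-1], travel=[[-0.18,-0.196,0.026],[-0.18,-0.196,0.026],[-0.18,-0.196,0.026],[-0.18,-0.196,0.026],[-0.18,-0.196,0.026]], turn=[[0,0.122,0],[0,0.122,0],[0,0.122,0],[0,0.122,0],[0,0.122,0]])

```text
t: 2.18
tcp_pos: [0.5925, -0.1092, 0.3675]
tool_rot: [0.079, 0.978, 0.016, -0.192]
force: [-0.5, 0.1, -0.3]
finger_gap: 0.003
gripper_force: 0.0
```

Request:
apply_moves(claw=[-1,-1,-1], travel=[[0,0,0],[0,0,0],[0,0,0]], turn=[[0,0,0],[0,0,0],[0,0,0]])

```text
t: 2.43
tcp_pos: [0.5905, -0.1066, 0.3701]
tool_rot: [0.079, 0.978, 0.016, -0.191]
force: [0.8, 0.5, -0.2]
finger_gap: -0.001
gripper_force: 0.0
```

Run:
```python
from h import *
fx();q=plan((-.055,.001,.275),-22)
```

```text
t 2.43 fix [-60.    7.5 370.1] F [ 0.7  0.6 -0.2] gap -0.0 q [-0.33  0.56  1.04 -0.07  1.92 -1.75]
travel [-0.0505 -0.0082  0.1078] turn [ 0.0004 -0.0005 -0.0001] mm 95.5
```

Request:
apply_moves(claw=[-1,-1,-1,-1,-1], travel=[[-0.05,-0.008,0.108],[-0.05,-0.008,0.108],[-0.05,-0.008,0.108],[-0.05,-0.008,0.108],[-0.05,-0.008,0.108]], turn=[[0,0,0],[0,0,0],[0,0,0],[0,0,0],[0,0,0]])

```text
t: 2.85
tcp_pos: [0.5945, -0.1128, 0.2772]
tool_rot: [0.078, 0.979, 0.015, -0.19]
force: [0.1, 0.1, -0.1]
finger_gap: 0.005
gripper_force: 0.0
```

Run:
```python
from h import *
fx()
c=(-.021,.151);pose=None
def pt(d,off=0): a=np.radians(d);return (c[0]-.118*np.cos(a)-off*np.sin(a)*-1,.001,c[1]+.118*np.sin(a)+off*np.cos(a))
for d,o in ((49.5,.008),(40,0),(30,0),(20,0),(10,0),(1,0)):
    p=pt(d,o);print(d,np.round(p,4));q=plan(p,-22,pose);pose=pose or None;pose=q
snap('wrist','w1');snap('side','s1')
```

```text
t 2.85 fix [-55.1   1.9 277.2] F [ 0.   0.1 -0.1] gap 0.01 q [-0.34  0.64  1.15 -0.07  1.73 -1.75]
49.5 [-0.0916  0.001   0.2459]
travel [ 0.0276 -0.0011  0.0533] turn [-0.0001  0.0001  0.0003] mm 48.0
40 [-0.1114  0.001   0.2268]
travel [0.0141 0.     0.0314] turn [0. 0. 0.] mm 27.5
30 [-0.1232  0.001   0.21  ]
travel [0.0058 0.     0.0251] turn [0. 0. 0.] mm 20.6
20 [-0.1319  0.001   0.1914]
travel [ 0.0013 -0.      0.0257] turn [0. 0. 0.] mm 20.6
10 [-0.1372  0.001   0.1715]
travel [-0.0031 -0.      0.0255] turn [0. 0. 0.] mm 20.6
1 [-0.139   0.001   0.1531]
travel [-0.0066  0.      0.0222] turn [0. 0. 0.] mm 18.5
```

Request:
apply_moves(claw=[-1,-1,-1,-1,-1], travel=[[0.007,-0.001,0.013],[0.014,-0.001,0.027],[0.021,-0.001,0.04],[0.028,-0.001,0.053],[0.028,-0.001,0.053]], turn=[[0,0,0],[0,0,0],[0,0,0],[0,0,0],[0,0,0]])

```text
t: 3.37
tcp_pos: [0.5574, -0.1083, 0.2465]
tool_rot: [0.078, 0.979, 0.015, -0.19]
force: [-0.3, -0.1, 1.3]
finger_gap: -0.004
gripper_force: 0.0
```

Request:
apply_moves(claw=[-1,-1,-1,-1,-1], travel=[[0.003,0,0.006],[0.006,0,0.013],[0.009,0,0.019],[0.012,0,0.025],[0.014,0,0.031]], turn=[[0,0,0],[0,0,0],[0,0,0],[0,0,0],[0,0,0]])

```text
t: 3.78
tcp_pos: [0.5389, -0.1058, 0.2263]
tool_rot: [0.078, 0.979, 0.015, -0.189]
force: [-0.4, 0.2, 1.8]
finger_gap: -0.003
gripper_force: 0.7
```

Run:
```python
from h import *
fx();s=snap('side','s2')
cv2.imwrite('pics/c2.png',cv2.resize(s['pixels'][120:280,270:430,::-1],(600,600),interpolation=cv2.INTER_CUBIC))
```

```text
t 3.78 fix [-111.1    0.   226.3] F [-0.4  0.1  1.8] gap -0.0 q [-0.36  0.6   1.37 -0.07  1.55 -1.75]
```

View pics/c2.png

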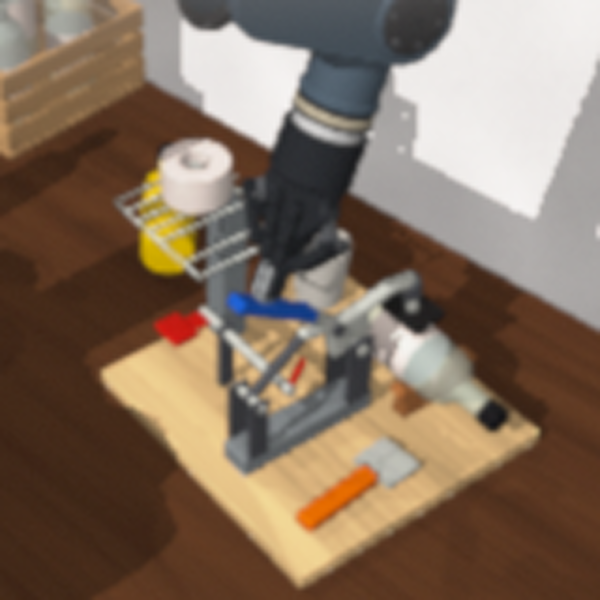

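The crop shows the fingertip (265,285) resting on the blue grip, whose free end is at (237,300), and the handle is already coming down. I keep following the arc.

Request:
apply_moves(claw=[-1,-1,-1,-1,-1], travel=[[0.001,0,0.005],[0.002,0,0.01],[0.003,0,0.015],[0.005,0,0.02],[0.006,0,0.025]], turn=[[0,0,0],[0,0,0],[0,0,0],[0,0,0],[0,0,0]])

```text
t: 4.25
tcp_pos: [0.5271, -0.1038, 0.2089]
tool_rot: [0.078, 0.979, 0.015, -0.19]
force: [0.0, -0.5, 0.9]
finger_gap: -0.001
gripper_force: 0.3
```

Request:
apply_moves(claw=[-1,-1,-1,-1,-1], travel=[[0,0,0.005],[0,0,0.01],[0.001,0,0.015],[0.001,0,0.02],[0.001,0,0.025]], turn=[[0,0,0],[0,0,0],[0,0,0],[0,0,0],[0,0,0]])

```text
t: 4.67
tcp_pos: [0.5201, -0.1027, 0.1912]
tool_rot: [0.078, 0.979, 0.015, -0.188]
force: [2.3, -0.0, 1.4]
finger_gap: 0.001
gripper_force: 1.5
```

Run:
```python
from h import *
fx();q=plan((-.1372,.001,.1715),-22);q=plan((-.137,.001,.156),-22,q)
```

```text
t 4.67 fix [-1.302e+02  1.000e-01  1.912e+02] F [2.2 0.3 1.4] gap 0.0 q [-0.36  0.62  1.45 -0.08  1.45 -1.75]
travel [-0.001   0.0011  0.0261] turn [ 0.      0.0012 -0.0001] mm 20.9
travel [-0.0075 -0.      0.0179] turn [0. 0. 0.] mm 15.5
```

Request:
apply_moves(claw=[-1,-1,-1,-1,-1], travel=[[0,0,0.005],[0,0,0.01],[-0.001,0,0.015],[-0.001,0,0.02],[-0.002,0,0.025]], turn=[[0,0,0],[0,0,0],[0,0,0],[0,0,0],[0,0,0]])

```text
t: 5.08
tcp_pos: [0.512, -0.1012, 0.1714]
tool_rot: [0.078, 0.978, 0.015, -0.191]
force: [0.4, 0.3, 0.2]
finger_gap: 0.002
gripper_force: 0.0
```

Request:
apply_moves(claw=[-1,-1,-1,-1], travel=[[-0.002,0,0.005],[-0.003,0,0.009],[-0.005,0,0.013],[-0.005,0,0.013]], turn=[[0,0,0],[0,0,0],[0,0,0],[0,0,0]])

```text
t: 5.42
tcp_pos: [0.5124, -0.1013, 0.16]
tool_rot: [0.078, 0.978, 0.015, -0.191]
force: [0.5, 0.5, 0.2]
finger_gap: 0.001
gripper_force: 0.0
```

Run:
```python
from h import *
fx();q=plan((-.138,.001,.152),-22);snap('side','s3')
```

```text
t 5.42 fix [-137.9    0.2  160. ] F [0.4 0.5 0.2] gap 0.0 q [-0.37  0.65  1.49 -0.08  1.38 -1.75]
travel [-0.0037  0.001   0.0093] turn [ 0.0002 -0.0004 -0.0001] mm 8.0
```

Run:
```python
from h import *
s=load('s3')
cv2.imwrite('pics/c3.png',cv2.resize(s['pixels'][150:270,290:410,::-1],(600,600),interpolation=cv2.INTER_CUBIC))
```

```text
(no output)
```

View pics/c3.png

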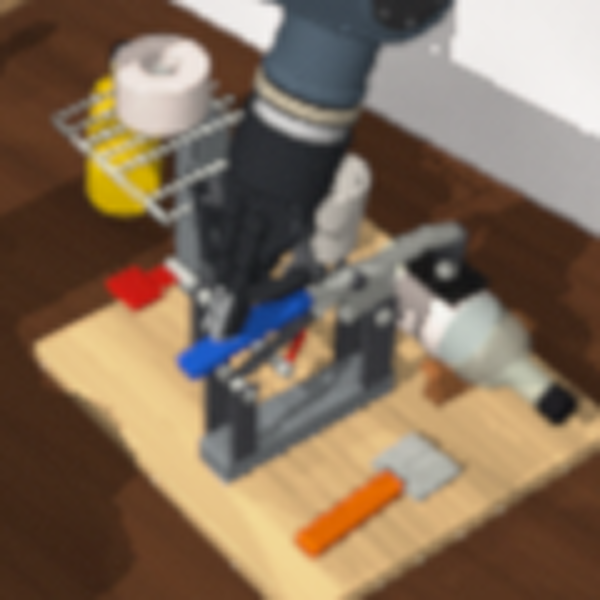

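The handle is down, with its free end at (190,365) and the tip just above it, and the force is zero. It looks snapped, so I check the grip height by depth.

```bash
cat >> h.py <<'E'
def col(s,h,tol,box):
    a=cv2.cvtColor(s['pixels'],cv2.COLOR_RGB2HSV).astype(int);m=(np.minimum(abs(a[...,0]-h),180-abs(a[...,0]-h))<tol)&(a[...,1]>150)&(a[...,2]>80)
    x0,x1,y0,y1=box;k=np.zeros_like(m);k[y0:y1,x0:x1]=1;v,u=np.nonzero(m&k)
    return np.array([RF.inv().apply(w(s,x,y)-T0)*1e3 for x,y in zip(u,v)])
E
python3 - <<'E'
from h import *
P=col(load('s3'),112,12,(320,360,200,230));print(P[::5].round(0))
plan((-.10,.001,.27),-22)
plan((-.26,.02,.30),0)
E
```

```text
[[ -71.   -3.  165.]
 [ -68.   -6.  161.]
 [ -82.   -1.  159.]
 [ -66.   -9.  156.]
 [ -87.   -1.  158.]
 [ -71.   -9.  155.]
 [ -97.   -2.  159.]
 [ -79.   -8.  153.]
 [-101.   -2.  157.]
 [ -83.   -7.  150.]
 [-103.   -4.  154.]
 [ -74.    2.  133.]
 [-101.   -8.  152.]
 [-114.   -7.  153.]
 [-118.   -6.  151.]
 [-145.    4.  154.]
 [-128.   -7.  152.]
 [-148.    1.  152.]
 [-132.   -8.  150.]
 [-150.   -2.  151.]
 [-132.   -8.  145.]
 [-152.   -4.  150.]
 [-167.    4.  147.]
 [-154.   -7.  148.]
 [-162.   -6.  147.]
 [-162.   -7.  143.]]
travel [ 0.0077  0.0011 -0.1447] turn [ 0.0001 -0.0002 -0.0001] mm 115.9
travel [ 0.2072  0.0248 -0.1044] turn [ 1.000e-04 -1.224e-01 -1.000e-04] mm 186.6
```

The grip top is at z≈154 mm at x≈-140 mm, so the clamp is locked. I retract.

Request:
apply_moves(claw=[-1,-1,-1,-1,-1], travel=[[0.002,0,-0.03],[0.005,0,-0.08],[0.008,0,-0.14],[0.008,0,-0.14],[0.008,0,-0.14]], turn=[[0,0,0],[0,0,0],[0,0,0],[0,0,0],[0,0,0]])

```text
t: 5.88
tcp_pos: [0.5512, -0.1081, 0.2705]
tool_rot: [0.079, 0.979, 0.014, -0.186]
force: [-0.6, -0.1, -0.6]
finger_gap: 0.002
gripper_force: 0.0
```

Run:
```python
from h import *
fx();s=snap('side','s4');P=col(s,112,12,(320,360,190,235));print(P[::8].round(0))
q=plan((-.24,.02,.27),0);q=plan((-.24,.13,.22),43,q);q=plan((-.17,.13,.163),43,q)
```

```text
t 5.88 fix [-98.6  -0.3 270.5] F [-0.6 -0.2 -0.6] gap 0.0 q [-0.35  0.57  1.29 -0.07  1.65 -1.76]
[[ -74.    4.  161.]
 [ -72.   -5.  162.]
 [ -74.   -7.  159.]
 [ -81.   -5.  158.]
 [ -94.   -4.  159.]
 [-107.    2.  157.]
 [ -71.    1.  138.]
 [-100.   -6.  155.]
 [-114.   -1.  154.]
 [-125.    2.  153.]
 [-138.    7.  152.]
 [-115.   -9.  151.]
 [-134.   -4.  153.]
 [-145.   -1.  153.]
 [-153.   -1.  152.]
 [-163.    3.  150.]
 [-135.   -6.  141.]
 [-147.   -9.  145.]
 [-164.   -9.  146.]]
travel [0.1626 0.025  0.0626] turn [-2.000e-04 -1.209e-01 -1.000e-04] mm 140.8
travel [-0.      0.1375  0.0625] turn [ 0.     -0.2389  0.    ] mm 120.8
travel [-0.0154 -0.      0.1118] turn [0. 0. 0.] mm 90.3
```

Still locked with the hand off. Next I move round to the tab.

Request:
apply_moves(claw=[-1,-1,-1,-1,-1], travel=[[0.163,0.025,0.063],[0.163,0.025,0.063],[0.163,0.025,0.063],[0.163,0.025,0.063],[0.163,0.025,0.063]], turn=[[0,-0.121,0],[0,-0.121,0],[0,-0.121,0],[0,-0.121,0],[0,-0.121,0]])

```text
t: 6.35
tcp_pos: [0.4013, -0.0597, 0.2653]
tool_rot: [0.08, 0.997, 0.003, -0.009]
force: [0.6, -0.8, 0.7]
finger_gap: -0.005
gripper_force: 0.0
```

Request:
apply_moves(claw=[-1,-1,-1,-1,-1], travel=[[0,0.137,0.062],[0,0.137,0.062],[0,0.137,0.062],[0,0.137,0.062],[0,0.137,0.062]], turn=[[0,-0.24,0],[0,-0.24,0],[0,-0.24,0],[0,-0.24,0],[0,-0.24,0]])

```text
t: 6.77
tcp_pos: [0.429, 0.0447, 0.2177]
tool_rot: [0.076, 0.963, -0.022, 0.257]
force: [0.5, -0.5, -0.7]
finger_gap: 0.003
gripper_force: 0.0
```

Run:
```python
from h import *
fx();q=plan((-.24,.13,.22),43)
```

```text
t 6.77 fix [-243.5  131.1  217.7] F [ 0.6 -0.4 -0.7] gap 0.0 q [-0.15  0.19  2.27 -0.03  0.16 -1.53]
travel [-0.0053 -0.0014 -0.0003] turn [-0.0005 -0.0729  0.0009] mm 4.4
```

Run:
```python
from h import *
q=plan((-.17,.13,.163),42);q=plan((-.117,.13,.106),42,q)
```

```text
travel [-0.0456 -0.0013  0.105 ] turn [-0.0005 -0.0673  0.0009] mm 91.6
travel [-0.0016 -0.      0.0973] turn [0. 0. 0.] mm 77.8
```

Request:
apply_moves(claw=[-1,-1,-1,-1,-1], travel=[[-0.0456,-0.001,0.105],[-0.0456,-0.001,0.105],[-0.0456,-0.001,0.105],[-0.0456,-0.001,0.105],[-0.0456,-0.001,0.105]], turn=[[0,-0.067,0],[0,-0.067,0],[0,-0.067,0],[0,-0.067,0],[0,-0.067,0]])

```text
t: 7.18
tcp_pos: [0.521, 0.0283, 0.2269]
tool_rot: [0.075, 0.941, -0.027, 0.328]
force: [-0.5, -0.5, 0.5]
finger_gap: -0.0
gripper_force: 0.0
```

Request:
apply_moves(claw=[-1,-1,-1,-1,-1], travel=[[0,0,0],[0,0,0],[0,0,0],[0,0,0],[0,0,0]], turn=[[0,0,0],[0,0,0],[0,0,0],[0,0,0],[0,0,0]])

```text
t: 7.6
tcp_pos: [0.5205, 0.0284, 0.2282]
tool_rot: [0.075, 0.941, -0.027, 0.329]
force: [-0.2, -0.3, 0.7]
finger_gap: -0.001
gripper_force: 0.0
```

Run:
```python
from h import *
fx();q=plan((-.155,.13,.147),42);q=plan((-.117,.13,.112),42,q);q=plan((-.117,.13,.106),42,q);q=plan((-.119,.13,.091),42,q)
s=snap('side','s5');P=col(s,112,12,(300,370,170,240));print(P[::10].round(0))
v=snap('wrist','w5');cv2.imwrite('pics/c5.png',np.hstack([cv2.resize(s['pixels'][150:270,270:410],(400,343)),cv2.resize(v['pixels'],(400,343))])[:,:,::-1])
```

```text
t 7.60 fix [-150.6  129.6  228.2] F [-0.2 -0.3  0.7] gap -0.0 q [-0.16  0.29  2.18 -0.28  0.   -1.29]
travel [0.0676 0.0006 0.0759] turn [-0.0001 -0.019   0.0003] mm 81.3
travel [-0.006   0.      0.0643] turn [0. 0. 0.] mm 51.7
travel [ 0.005  -0.      0.0056] turn [0. 0. 0.] mm 6.0
travel [0.0144 0.     0.0123] turn [0. 0. 0.] mm 15.1
[[ -75.    3.  162.]
 [ -64.   -6.  158.]
 [ -94.    1.  160.]
 [ -99.    1.  158.]
 [-107.    2.  157.]
 [-118.    5.  156.]
 [ -76.    1.  135.]
 [ -82.    4.  132.]
 [-139.    6.  153.]
 [-146.    9.  150.]
 [-152.    7.  150.]
 [-155.    3.  150.]
 [-157.   -1.  150.]
 [-161.   -5.  150.]
 [-155.   -9.  145.]]
```

View pics/c5.png

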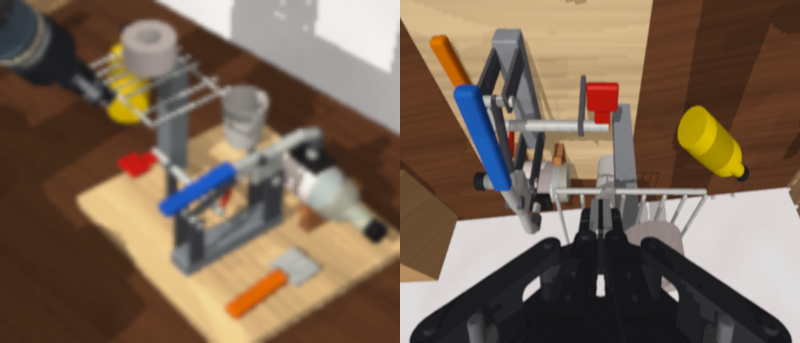

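The side view shows the clamp still locked. In the wrist view the red tab is at (602,97), but the tool stayed too high because joint 5 is at its zero limit. I fit the planar kinematics to choose a feasible lean.

```bash
cat > kin.py <<'E'
from h import *
from scipy.optimize import least_squares
D=np.array([[.528,1.434,1.181,.1645,.6023,.2304],[.16,1.54,1.43,.4772,.0642,.3908],[.56,1.04,1.92,.5905,-.1066,.3701],[.64,1.15,1.73,.5945,-.1128,.2772],[.60,1.37,1.55,.5389,-.1058,.2263],[.65,1.49,1.38,.5124,-.1013,.16],[.57,1.29,1.65,.5512,-.1081,.2705],[.19,2.27,.16,.429,.0447,.2177],[.29,2.18,0,.5205,.0284,.2282]])
def fk(p,q):
    a,b=q[0]+0*q[0],q[0]+q[1];c=b+q[2];L1,L2,L3,r0,z0,e=p
    return np.array([r0+L1*np.sin(a)+L2*np.sin(b)+e*np.cos(b)+L3*np.sin(c),z0+L1*np.cos(a)+L2*np.cos(b)-e*np.sin(b)+L3*np.cos(c)])
f=lambda p:np.concatenate([fk(p,d[:3])-[np.hypot(d[3],d[4]),d[5]] for d in D])
p=least_squares(f,[.4,.4,.2,0,.15,0]).x
if __name__=='__main__':
    print(p.round(4),np.abs(f(p)).max())
    for pf in ((-.24,.13,.22),(-.19,.13,.18),(-.117,.13,.106),(-.12,.13,.09)):
      P=RF.apply(pf)+T0;r=np.hypot(*P[:2])
      for lean in (25,30,33,36,39,42):
        l=np.radians(lean)
        s=least_squares(lambda q:np.r_[fk(p,q)-[r,P[2]],q.sum()-np.pi+l],[.4,2,.3],bounds=([-.75,.22,0],[2.2,2.44,2.65]))
        print(pf,lean,s.x.round(2),'err',np.sqrt(2*s.cost).round(4))
E
python3 kin.py
```

```text
[0.5786 0.3884 0.2977 0.0164 0.2802 0.1122] 0.0034947662859829975
(-0.24, 0.13, 0.22) 25 [0.19 2.2  0.32] err 0.0
(-0.24, 0.13, 0.22) 30 [0.19 2.26 0.17] err 0.0
(-0.24, 0.13, 0.22) 33 [0.2  2.3  0.07] err 0.0
(-0.24, 0.13, 0.22) 36 [0.19 2.33 0.  ] err 0.0074
(-0.24, 0.13, 0.22) 39 [0.15 2.33 0.  ] err 0.0277
(-0.24, 0.13, 0.22) 42 [0.1  2.33 0.  ] err 0.0481
(-0.19, 0.13, 0.18) 25 [0.34 2.15 0.22] err 0.0
(-0.19, 0.13, 0.18) 30 [0.35 2.21 0.06] err 0.0
(-0.19, 0.13, 0.18) 33 [0.34 2.23 0.  ] err 0.0096
(-0.19, 0.13, 0.18) 36 [0.3  2.23 0.  ] err 0.0321
(-0.19, 0.13, 0.18) 39 [0.26 2.22 0.  ] err 0.0546
(-0.19, 0.13, 0.18) 42 [0.22 2.22 0.  ] err 0.0771
(-0.117, 0.13, 0.106) 25 [0.57 2.04 0.09] err 0.0
(-0.117, 0.13, 0.106) 30 [0.56 2.07 0.  ] err 0.0177
(-0.117, 0.13, 0.106) 33 [0.53 2.06 0.  ] err 0.0429
(-0.117, 0.13, 0.106) 36 [0.49 2.05 0.  ] err 0.0683
(-0.117, 0.13, 0.106) 39 [0.46 2.05 0.  ] err 0.0938
(-0.117, 0.13, 0.106) 42 [0.43 2.04 0.  ] err 0.1194
(-0.12, 0.13, 0.09) 25 [0.61 2.06 0.04] err 0.0
(-0.12, 0.13, 0.09) 30 [0.57 2.06 0.  ] err 0.0309
(-0.12, 0.13, 0.09) 33 [0.54 2.05 0.  ] err 0.0563
(-0.12, 0.13, 0.09) 36 [0.51 2.04 0.  ] err 0.0818
(-0.12, 0.13, 0.09) 39 [0.48 2.04 0.  ] err 0.1074
(-0.12, 0.13, 0.09) 42 [0.44 2.03 0.  ] err 0.1332
```

Only about 26° of lean is reachable on this wrist branch. Turning joint 4 by +π, which gives the same grasp spun half round, makes 42° reachable. I do that clear of the shelf by rotating about the forearm axis.

Run:
```python
from h import *
plan((-.23,.13,.22),25)
```

```text
travel [ 0.0844  0.0006 -0.0539] turn [-0.0002  0.0756  0.0003] mm 80.1
```

Request:
apply_moves(claw=[-1,-1,-1,-1,-1], travel=[[0.084,0,-0.054],[0.084,0,-0.054],[0.084,0,-0.054],[0.084,0,-0.054],[0.084,0,-0.054]], turn=[[0,0.075,0],[0,0.075,0],[0,0.075,0],[0,0.075,0],[0,0.075,0]])

```text
t: 8.12
tcp_pos: [0.4431, 0.0408, 0.2209]
tool_rot: [0.077, 0.973, -0.018, 0.218]
force: [-0.6, -0.6, -0.0]
finger_gap: -0.002
gripper_force: 0.0
```

Request:
apply_moves(claw=[-1,-1,-1,-1,-1], travel=[[0,0,0],[0,0,0],[0,0,0],[0,0,0],[0,0,0]], turn=[[-0.007,0,0.038],[-0.014,0,0.076],[-0.022,0,0.114],[-0.029,0,0.152],[-0.037,0,0.19]])

```text
t: 8.53
tcp_pos: [0.4437, 0.0401, 0.2204]
tool_rot: [0.35, 0.905, 0.103, 0.217]
force: [0.1, 0.9, 0.7]
finger_gap: 0.002
gripper_force: 0.0
```

Run:
```python
from h import *
fx();s=manip.sense();print(RF.inv().apply(Ro.from_quat(s['tool_rot']).as_matrix().T).round(2))
```

```text
t 8.53 fix [-228.2  128.9  220.4] F [-0.1  0.9  0.7] gap 0.0 q [-0.27  0.19  2.22  0.55  0.31 -1.6 ]
[[-0.76  0.57 -0.32]
 [ 0.46  0.82  0.34]
 [ 0.45  0.11 -0.88]]
```

Request:
apply_moves(claw=[-1,-1,-1,-1,-1], travel=[[0,0,0],[0,0,0],[0,0,0],[0,0,0],[0,0,0]], turn=[[-0.007,0,0.038],[-0.014,0,0.076],[-0.022,0,0.114],[-0.029,0,0.152],[-0.037,0,0.19]])

```text
t: 8.95
tcp_pos: [0.4434, 0.0396, 0.2201]
tool_rot: [0.588, 0.755, 0.213, 0.197]
force: [-0.0, 0.0, 0.2]
finger_gap: -0.002
gripper_force: 0.0
```

Request:
apply_moves(claw=[-1,-1,-1,-1,-1], travel=[[0,0,0],[0,0,0],[0,0,0],[0,0,0],[0,0,0]], turn=[[-0.007,0,0.038],[-0.014,0,0.076],[-0.022,0,0.114],[-0.029,0,0.152],[-0.037,0,0.19]])

```text
t: 9.37
tcp_pos: [0.4429, 0.0396, 0.2197]
tool_rot: [0.772, 0.535, 0.304, 0.158]
force: [0.2, 0.2, -0.0]
finger_gap: 0.002
gripper_force: 0.0
```

Request:
apply_moves(claw=[-1,-1,-1,-1,-1], travel=[[0,0,0],[0,0,0],[0,0,0],[0,0,0],[0,0,0]], turn=[[-0.007,0,0.038],[-0.014,0,0.076],[-0.022,0,0.114],[-0.029,0,0.152],[-0.037,0,0.19]])

```text
t: 9.78
tcp_pos: [0.4493, 0.0411, 0.2238]
tool_rot: [0.886, 0.267, 0.364, 0.104]
force: [0.2, 0.2, -0.4]
finger_gap: 0.003
gripper_force: 0.0
```

```bash
sed -i 's/x=np.cross(y,z)$/y=FL*y;x=np.cross(y,z)/; s/^YAW=/FL=-1;YAW=/' h.py
python3 - <<'E'
from h import *
fx();plan((-.23,.13,.22),42)
E
```

```text
t 9.78 fix [-222.9  130.8  223.8] F [ 0.2  0.2 -0.4] gap 0.0 q [-0.31  0.28  2.44  2.52  0.39 -1.79]
travel [-0.0079 -0.0057 -0.0029] turn [-0.0328 -0.0241  0.2217] mm 8.1
```

Run:
```python
from h import *
plan((-.185,.13,.18),42)
```

```text
travel [-0.0093  0.0049  0.0716] turn [-0.0328 -0.0241  0.2217] mm 57.9
```

Request:
apply_moves(claw=[-1,-1,-1,-1,-1], travel=[[-0.003,0.002,0.02],[-0.006,0.003,0.04],[-0.009,0.005,0.072],[-0.009,0.005,0.072],[-0.009,0.005,0.072]], turn=[[-0.005,-0.004,0.037],[-0.01,-0.008,0.075],[-0.016,-0.012,0.112],[-0.022,-0.016,0.15],[-0.033,-0.024,0.222]])

```text
t: 10.2
tcp_pos: [0.4876, 0.0351, 0.1779]
tool_rot: [0.932, -0.023, 0.36, 0.039]
force: [0.4, -0.1, 0.8]
finger_gap: 0.003
gripper_force: 0.0
```

Run:
```python
from h import *
fx();plan((-.185,.13,.18),42)
```

```text
t 10.20 fix [-184.1  131.   177.9] F [ 0.4 -0.1  0.8] gap 0.0 q [-0.17  0.45  2.36  3.07  0.41 -1.62]
travel [ 0.0008  0.0013 -0.0027] turn [-0.0055 -0.0026  0.0327] mm 2.5
```

Request:
apply_moves(claw=[-1,-1,-1], travel=[[0.001,0.001,-0.002],[0.001,0.001,-0.002],[0.001,0.001,-0.002]], turn=[[-0.005,-0.003,0.033],[-0.005,-0.003,0.033],[-0.005,-0.003,0.033]])

```text
t: 10.45
tcp_pos: [0.4869, 0.0349, 0.1823]
tool_rot: [0.93, -0.07, 0.359, 0.029]
force: [-0.1, 0.6, -0.0]
finger_gap: -0.002
gripper_force: 0.0
```

Run:
```python
from h import *
fx();q=plan((-.117,.13,.115),42);q=plan((-.117,.13,.107),42,q);q=plan((-.120,.13,.09),42,q)
s=snap('side','s6');v=snap('wrist','w6');P=col(v,0,5,(0,640,0,400));print(len(P),np.percentile(P,[5,50,95],axis=0).round(0))
cv2.imwrite('pics/c6.png',np.hstack([cv2.resize(s['pixels'][150:270,270:410],(400,343)),cv2.resize(v['pixels'],(400,343))])[:,:,::-1])
```

```text
t 10.45 fix [-184.8  130.7  182.3] F [-0.2  0.5 -0. ] gap -0.0 q [-0.16  0.43  2.35  3.13  0.38 -1.57]
travel [0.0061 0.0013 0.1193] turn [-0.001  -0.0015  0.0026] mm 95.6
travel [-0.0067  0.      0.0074] turn [0. 0. 0.] mm 8.0
travel [-0.017  -0.      0.0133] turn [0. 0. 0.] mm 17.3
2229 [[-132.    3.   94.]
 [-115.  130.   98.]
 [ -71.  147.  104.]]
```

View pics/c6.png

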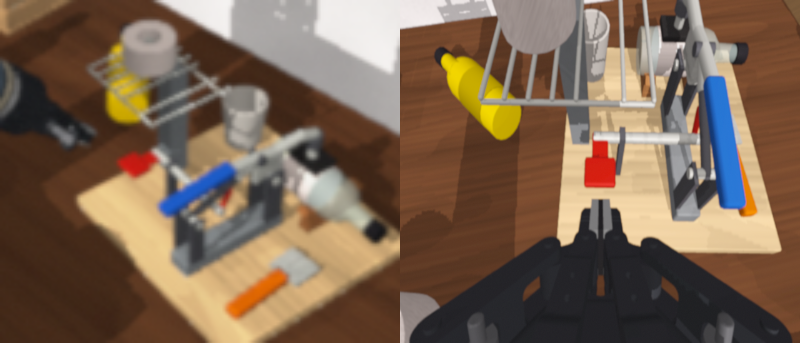

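In the wrist view the tool points under the shelf at the red tab (600,172). In the side view the clamp is still locked, and the hand has been off for about 5 s. I go in along the tool axis and press.

Request:
apply_moves(claw=[-1,-1,-1,-1,-1], travel=[[0.001,0,0.03],[0.003,0.001,0.06],[0.005,0.001,0.09],[0.006,0.001,0.119],[0.006,0.001,0.119]], turn=[[0,0,0],[0,0,0],[0,0,0],[0,0,0],[0,0,0]])

```text
t: 10.97
tcp_pos: [0.5561, 0.0221, 0.1135]
tool_rot: [0.93, -0.072, 0.36, 0.029]
force: [0.5, -0.2, 0.1]
finger_gap: 0.002
gripper_force: 0.0
```

Request:
apply_moves(claw=[-1,-1,-1,-1,-1], travel=[[-0.003,0,0.003],[-0.006,0,0.006],[-0.009,0,0.008],[-0.012,0,0.01],[-0.012,0,0.01]], turn=[[0,0,0],[0,0,0],[0,0,0],[0,0,0],[0,0,0]])

```text
t: 11.38
tcp_pos: [0.5505, 0.0238, 0.1034]
tool_rot: [0.93, -0.071, 0.36, 0.029]
force: [-0.5, 0.4, 1.3]
finger_gap: 0.001
gripper_force: 0.7
```

Run:
```python
from h import *
fx();s=snap('side','s7');q=plan((-.120,.13,.095),42);q=plan((-.120,.13,.085),42,q);P=col(s,112,12,(300,370,170,240));print(P[::20].round(0))
```

```text
t 11.38 fix [-120.2  129.8  103.4] F [-0.5  0.3  1.3] gap 0.0 q [-0.16  0.68  2.25  3.13  0.53 -1.57]
travel [-0.007  -0.0002  0.008 ] turn [-0.0008 -0.0016  0.0017] mm 8.5
travel [-0.0084  0.      0.0093] turn [0. 0. 0.] mm 10.0
[[ -67.    7.  160.]
 [ -70.   -8.  159.]
 [ -80.  -10.  155.]
 [-101.   -8.  156.]
 [-114.   -7.  154.]
 [-134.   -4.  153.]
 [-140.   -6.  148.]
 [-144.   -6.  142.]]
```

Contact has begun, so I press further down.

Request:
apply_moves(claw=[-1,-1,-1,-1], travel=[[-0.002,0,0.003],[-0.005,0,0.006],[-0.007,0,0.008],[-0.007,0,0.008]], turn=[[0,0,0],[0,0,0],[0,0,0],[0,0,0]])

```text
t: 11.77
tcp_pos: [0.5511, 0.0238, 0.0949]
tool_rot: [0.93, -0.071, 0.36, 0.029]
force: [-1.2, 0.9, 2.5]
finger_gap: -0.001
gripper_force: 1.4
```

Request:
apply_moves(claw=[-1,-1,-1,-1], travel=[[-0.002,0,0.002],[-0.004,0,0.004],[-0.006,0,0.006],[-0.006,0,0.006]], turn=[[0,0,0],[0,0,0],[0,0,0],[0,0,0]])

```text
t: 12.1
tcp_pos: [0.5518, 0.0236, 0.0877]
tool_rot: [0.93, -0.071, 0.36, 0.029]
force: [-0.4, 0.9, 2.4]
finger_gap: 0.002
gripper_force: 1.1
```

Run:
```python
from h import *
fx();s=snap('side','s8');P=col(s,112,12,(300,370,170,240));print(P[::20].round(0))
```

```text
t 12.10 fix [-118.9  129.8   87.7] F [-0.6  0.9  2.4] gap 0.0 q [-0.16  0.73  2.25  3.13  0.58 -1.57]
[[-142.    8.  238.]
 [-143.   -4.  238.]
 [-146.   -3.  234.]
 [ -60.   -5.  189.]
 [ -67.   -8.  190.]]
```

It has sprung open, with the handle rising past z≈238 mm. I back off along the tool axis.

Request:
apply_moves(claw=[-1,-1,-1,-1,-1], travel=[[0.005,0,-0.01],[0.008,0,-0.03],[0.008,0,-0.06],[0.008,0,-0.1],[0.008,0,-0.14]], turn=[[0,0,0],[0,0,0],[0,0,0],[0,0,0],[0,0,0]])

```text
t: 12.57
tcp_pos: [0.4805, 0.0345, 0.1754]
tool_rot: [0.93, -0.072, 0.359, 0.029]
force: [0.1, -0.3, 0.7]
finger_gap: 0.003
gripper_force: 0.0
```

Request:
apply_moves(claw=[-1,-1,-1,-1,-1], travel=[[0,0,0],[0,0,0],[0,0,0],[0,0,0],[0,0,0]], turn=[[0,0,0],[0,0,0],[0,0,0],[0,0,0],[0,0,0]])

```text
t: 12.98
tcp_pos: [0.4825, 0.0343, 0.1743]
tool_rot: [0.93, -0.072, 0.36, 0.029]
force: [0.0, 0.6, 0.4]
finger_gap: 0.001
gripper_force: 0.0
```

Run:
```python
from h import *
fx();s=snap('side','s9');t=snap('top','t9');v=snap('wrist','w9')
P=col(t,112,12,(340,370,170,215));print(P[::25].round(0))
cv2.imwrite('pics/c9.png',np.hstack([cv2.resize(s['pixels'][110:310,230:480],(400,320)),cv2.resize(t['pixels'][120:250,260:420],(400,320))])[:,:,::-1])
```

```text
t 12.98 fix [-189.   129.4  174.3] F [-0.1  0.6  0.4] gap 0.0 q [-0.16  0.46  2.37  3.13  0.43 -1.57]
[[ -51.   11.  184.]
 [ -62.   -0.  201.]
 [ -78.    7.  219.]
 [ -87.   -4.  229.]
 [-103.    4.  246.]
 [-113.    1.  259.]
 [-120.   -2.  259.]]
```

View pics/c9.png

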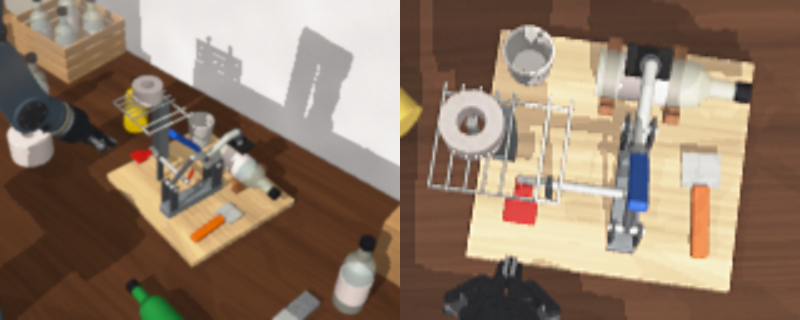

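The clamp is open, with the handle up at (640,180) in the right half. The bottle lies in its cradle at (660,80), everything else is in place, and the tool is clear. I hand in.

```bash
python3 -c "
from station import manip;print(manip.sign_off())"
```

```text
the job is handed in; nothing more can be done
None
```

The clamp locked on the bottle, stayed locked with the hand off for about 5 s, and was sprung open with the red lever; the bottle lies in its cradle, nothing around it looks disturbed, and I handed in at about 13 s of the 51 s allowed (no verdict returned).

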